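# Close the tall sample bottle and hold it up to the inspection camera

### The job

The tall square bottle in the wooden rack has a loose cap: screw the cap fully home, clockwise, while the bottle still stands in its pocket, then lift that bottle out and present it to the inspection camera. Hold it upright in the air over the round drip dish on the stand's foot, the middle of its gauge strip level with the lens and the face with the gauge strip squarely facing the lens. Finish while holding it still there, touching nothing else; leave the two short bottles standing in the rack.

Things in the scene. Friction and masses are not known exactly. Their poses are not given: they have to be found in the camera images.
- tall_bottle: Tall white bottle: 42 mm square body 110 mm high, round neck (28 mm diameter, 14 mm high), then the cap; 148 mm in all, about 0.2 kg. Origin at the centre of its underside, z up. Only its -x face (21 mm from the axis) has a dark vertical gauge strip, 80 mm long, with graduation ridges. It starts in any of the rack's three pockets, underside 8 mm above the table, strip towards the robot.
- cap_top (a point): Centre of the top of the tall bottle's cap: round, ribbed, grey, 36 mm diameter, 24 mm high, top 148 mm above the bottle's underside. It turns on the bottle but cannot come off, so the bottle can be lifted by it. Below it 14 mm of narrower neck are free above the square shoulder. A small raised pointer on the top runs to the rim.
- cap (a joint): How far the cap is screwed on, rad. It grows when the cap is turned clockwise seen from above; 0 loosest, 2.2 fully home against a hard stop (the pointer then points to the gauge strip's face). Light friction (about 0.05 N m) keeps it where it is left. Does not rise or sink as it turns.
- bottle_mid (a point): Point on the tall bottle's axis, 60 mm above its underside: level with the middle of the gauge strip. Axes as the bottle's.
- gauge (a point): Middle of the gauge strip, on the surface of the tall bottle's -x face, 60 mm above the underside.
- rack: Wooden block 66 x 236 x 48 mm, fixed to the table, with three square pockets (45 x 45 mm, 40 mm deep, 1.5 mm play each side) in a row along its y axis at y = -80, 0 and +80 mm. Origin at the centre of its underside. A pocket keeps its bottle from turning.
- short_bottle_a: A short bottle standing in another pocket: same square section and cap, but the body only 66 mm high (104 mm in all), no gauge strip, cap already home and fixed. Origin at the centre of its underside.
- short_bottle_b: The other short bottle, the same as short_bottle_a.
- camera_stand: Inspection camera on a stand, fixed: grey foot plate 270 x 90 x 10 mm, steel post (265 mm high, 85 mm behind the lens front), small black camera (44 mm square) with a 34 mm lens barrel. Origin on the table below the lens front; it looks level along its own -x. A round steel drip dish (80 mm, top 16 mm above the table) lies on the foot, centred 120 mm before the lens.
- lens (a point): Centre of the front of the camera's lens, 220 mm above the table. Axes as the stand's.
- view_point (a point): The point in the air where the bottle's bottle_mid must be held: straight above the drip dish's centre, at lens height (220 mm above the table), 120 mm in front of the lens. Axes as the stand's: its +x axis points to the lens.
There are look-alikes about, which are no part of the job. What is shaped like the tall_bottle but blue or green is not meant.

How it is judged:
On the way, in this order (a step that is already met when the one before it is completed fails the run):
1. the cap is screwed fully home while the bottle stands in its pocket (value of joint cap above 2.1 rad and height (world z) of tall_bottle below 0.025 m), for 0.2 s.
2. the bottle is lifted clear of the rack (height (world z) of tall_bottle above 0.06 m), for 0.1 s.
At the end, for the whole second after the job is handed in: Tall bottle held at rest in the fingers, touching nothing else, cap home (over 2.1 rad), bottle_mid within 20 mm of view_point along each stand axis, upright within 0.15 rad, gauge strip facing the lens within 0.2 rad; short bottles within 20 mm of their start (value of joint cap above 2.1 rad and x of bottle_mid in the frame of view_point between -0.02 and 0.02 m and y of bottle_mid in the frame of view_point between -0.02 and 0.02 m and z of bottle_mid in the frame of view_point between -0.02 and 0.02 m and angle between tall_bottle's own z axis and vertical below 0.15 rad and angle between the x axis of tall_bottle and the x axis of camera_stand, either way round below 0.2 rad and x of gauge in the frame of view_point above 0 m and contact force between the fingers and tall_bottle above 1 N and contact force between tall_bottle and camera_stand below 0.1 N and contact force between tall_bottle and rack below 0.1 N and contact force between tall_bottle and short_bottle_a below 0.1 N and contact force between tall_bottle and short_bottle_b below 0.1 N and contact force between each of the arm, the fingers and camera_stand below 0.5 N and linear speed of tall_bottle below 0.03 m/s and angular speed of tall_bottle below 0.2 rad/s and distance of each of short_bottle_a, short_bottle_b from where it was at the start of the episode below 0.02 m); the arm keeps its last pose, push and grip.
It fails at once if a short bottle is pulled out, moved or tipped (distance of any of short_bottle_a, short_bottle_b from where it was at the start of the episode above 0.03 m or angle between any of short_bottle_a, short_bottle_b's own z axis and vertical above 0.35 rad).
It also fails if it takes over 61 s, if anything falls off the work surface, if the arm or the gripper's body presses on something with over 40 N, if the wrist force passes 120 N, or if a joint passes its speed limit or range.

### The arm

A 6-joint arm with a two-finger parallel gripper is mounted at the origin on a cart in front of the work surface, level with it; the furniture and walls round the work are solid. World frame = base frame: x ahead of the robot, y to its left, z up, the work surface at z = 0. Lengths are in m, angles in rad, forces in N, time in s.
With the tool pointing down it reaches from about 0.375 to 0.975 m from the base axis. Payload 3.8 kg.
Tool frame: the origin (TCP) lies midway between the tips of the shut fingers; the grasp point (between the pads) lies 19 mm behind it (arm.tcp_to_grasp is the x of the grasp point in the tool frame, in m); x points along the fingers, y is the direction in which the jaws open and shut, and the axes are right-handed (so a half turn about x gives the same grasp; the last joint's range is limited). The gripper opens to 85 mm and grips with 20 to 120 N. Pads are 22 mm wide; open, the fingers measure 114 mm over their backs; the gripper's body (76 mm by 85 mm) begins 54 mm behind the grasp point. The pads swing forward as they close: fully open they stand 13 mm farther back than shut.
Start: joints at [-1.346, 0.264, 1.604, -0, 1.274, -0.037], TCP at [0.175, -0.652, 0.211] pointing down, gripper open.
Joint ranges: [-2.63, 2.63], [-0.94, 2.18], [0.31, 2.57], [-1.31, 4.45], [0, 2.66], [-2.55, 2.55]. Speed limits (rad/s): [2.57, 2.57, 3.14, 3.14, 3.14, 3.14].

### API

Orientations are given as a unit quaternion [w, x, y, z].
In Python, from bench import arm gives the robot as it stands.
- The arm moves only by the tool move_arm, never from a script. Its argument "targets" is one flat list of numbers, 7 for each row, row after row: the shift along the tool's x, y, z scaled (see below), then the turn, a rotation vector about the tool's x, y, z scaled (see below), then the closure, from 0 (fully open) to 1 (shut). A call has 1 to 10 rows; each row shifts and turns the pose as measured when the row begins, along the tool's axes as they then stand; what a row does not reach is not made up. The controller multiplies each number of a shift by 20 mm and each number of a turn by 0.12 rad. A row lasts 1/8 s, in which the tool goes at most 62.5 mm and 10.7 degrees, less where a joint would pass 70% of its speed; a pose out of reach is approached as far as the arm can. A call with a number of a shift or a turn outside -1 to 1 is refused whole. A call with a gripper value outside its range is refused whole. The fingers move at their own pace and stop on an object; "newtons" is the grip in N (left out, the last holds). Time passes only in rows, so rows that do not move let the fingers close. It gives the time, the measured TCP pose, the force and the opening at its end, in the units of the state.
- arm.get_state(): the state, without advancing time (a new reading comes with each control period).
- arm.read_camera(name): name is "side" or "top"; returns a dict with "color" (420x560x3 uint8, red, green, blue), "intrinsics" (3x3 intrinsics, pixels), "position" and "rotation" of the camera in the world. Camera axes: x right, y up, looking along -z (the intrinsics and any distortion apply to the point x, -y, -z); pixel columns grow to the right and rows downward; lengths in m; the calibration is good to about 2 mm. A picture is of the moment at which its call begins. There is no depth.
- arm.hand_in(): hands the job in, once; it reports no verdict.
The state is a dict: "clock": time; "joint_pos": joint angles; "dq": joint speeds; "effort": joint torques, N m; "tcp_pos": TCP position; "orientation": TCP orientation; "ft_force": force on the tool from outside, world axes, zero at the start; "ft_torque": the same for the moment, N m; "opening": finger opening in m.
Only numpy, scipy, OpenCV 4.12 (cv2) and the standard library are available. Lean on these libraries where they do the work, as an engineer would, in place of code of your own. Each camera call takes 0.05 s, during which the arm holds its last target.

## Working session

There is one attempt and no reset: what is moved stays moved. The work goes in short steps, Python scripts to look and compute and a tool call to move; the robot and the scene stay as the last step left them, time stands still between calls to the robot, and variables do not carry over. Pictures are saved under pics/ and viewed, and the job is handed in when it is done.

Besides the shell and the picture viewer there is one more tool, called after "Emit:" by a JSON object that holds its "name" and its "arguments", one argument or row to a line. move_arm: Moves the arm, as the interface text tells. Its arguments: {"type":"object","properties":{"targets":{"type":"array"},"newtons":{"type":"number"}},"required":["targets"]}

```bash
mkdir -p pics; ls; python3 - <<'E'
from bench import arm
import cv2,numpy as np
print(arm.get_state(), arm.tcp_to_grasp)
for n in("side","top"):
    d=arm.read_camera(n); cv2.imwrite(f"pics/{n}0.png",d["color"][:,:,::-1])
    np.savez(f"pics/{n}0.npz",**d)
    print(n,d["intrinsics"],d["position"],d["rotation"],d.keys())
E
```

```text
pics
{'clock': 0.0, 'joint_pos': array([-1.34588082e+00,  2.64777337e-01,  1.60541515e+00,  2.20127874e-05,
        1.27368600e+00, -3.69077945e-02]), 'dq': array([ 1.30930684e-03,  6.83345486e-04,  2.27569389e-03, -3.66327778e-05,
        1.60135029e-03,  8.98184683e-04]), 'effort': array([-1.17002801e-03, -5.15113378e+01, -3.67316294e+01, -2.32274679e-04,
        1.30357960e-02, -6.51523635e-06]), 'tcp_pos': array([ 0.17454198, -0.65122162,  0.20982356]), 'orientation': array([-0.09149671, -0.70098767, -0.09310731,  0.70112457]), 'ft_force': array([-0.56576875,  0.40205935,  0.62442877]), 'ft_torque': array([-0.00891697, -0.00455346, -0.02497559]), 'opening': 0.08525490494095028} -0.0187
side [[399.78148591   0.         276.74576917]
 [  0.         399.78148591 204.8965579 ]
 [  0.           0.           1.        ]] [0.59101117 0.73564216 0.87802742] [-0.01717457 -0.0064107   0.42376926  0.90558465] dict_keys(['color', 'intrinsics', 'position', 'rotation'])
top [[397.32738612   0.         272.90514025]
 [  0.         397.32738612 220.79956982]
 [  0.           0.           1.        ]] [ 0.43274309 -0.09287924  1.21972335] [ 0.71399372  0.04806486 -0.06537725 -0.69543407] dict_keys(['color', 'intrinsics', 'position', 'rotation'])
```

View pics/side0.png

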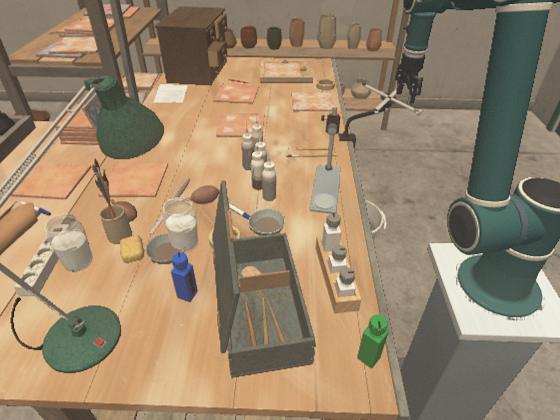

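View pics/top0.png

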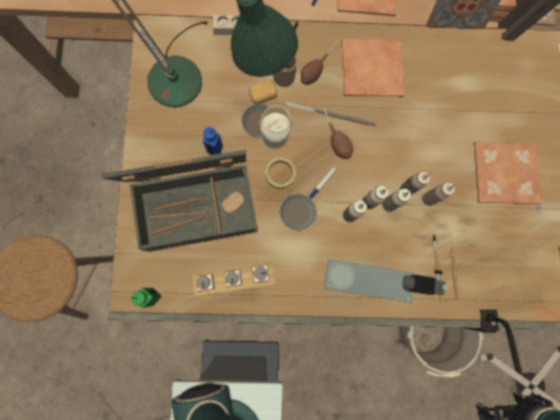

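```bash
python3 - <<'E'
import cv2,numpy as np
s=cv2.imread("pics/side0.png");t=cv2.imread("pics/top0.png")
a=cv2.resize(s[200:320,300:380],None,fx=5,fy=5,interpolation=cv2.INTER_CUBIC)
b=cv2.resize(t[255:300,185:280],None,fx=8,fy=8,interpolation=cv2.INTER_CUBIC)
cv2.imwrite("pics/ca.png",a);cv2.imwrite("pics/cb.png",b)
c=cv2.resize(t[250:310,315:455],None,fx=5,fy=5,interpolation=cv2.INTER_CUBIC);cv2.imwrite("pics/cc.png",c)
E
```

```text
(no output)
```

View pics/ca.png

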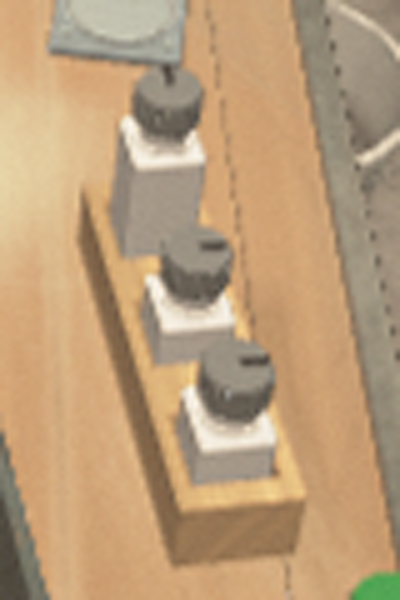

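View pics/cb.png

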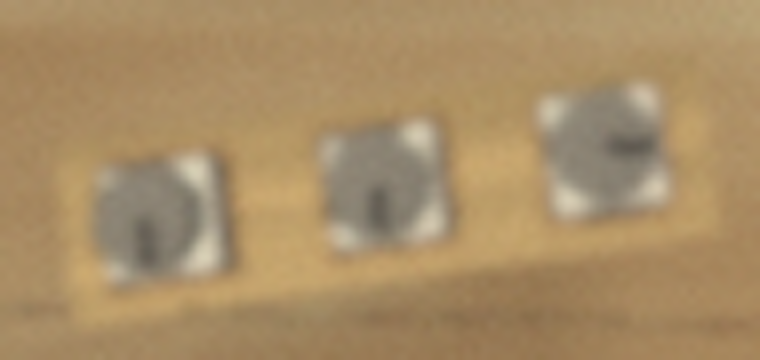

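View pics/cc.png

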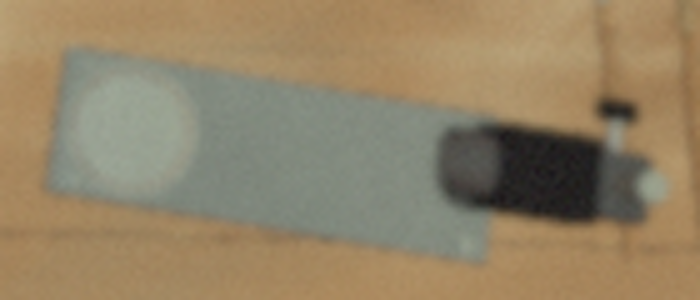

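```bash
cat > h.py <<'E'
import cv2,numpy as np
from scipy.spatial.transform import Rotation as R
def q2R(q): return R.from_quat([q[1],q[2],q[3],q[0]])
def load(n): return dict(np.load(f"pics/{n}.npz"))
def ray(d,u,v):
    K=d["intrinsics"]; x=(u-K[0,2])/K[0,0]; y=(v-K[1,2])/K[1,1]
    r=d["rotation"]; M=q2R(r) if np.ndim(r)==1 else R.from_matrix(r)
    return M.apply([x,-y,-1])
def onplane(d,u,v,z):
    w=ray(d,u,v); p=d["position"]; return p+w*(z-p[2])/w[2]
def proj(d,P):
    r=d["rotation"];M=q2R(r); c=M.inv().apply(np.array(P)-d["position"]); K=d["intrinsics"]
    return np.array([K[0,2]+K[0,0]*c[0]/-c[2],K[1,2]-K[1,1]*c[1]/-c[2]])
def tri(d1,p1,d2,p2):
    a,b=ray(d1,*p1),ray(d2,*p2); A=np.stack([a,-b],1)
    s=np.linalg.lstsq(A,d2["position"]-d1["position"],rcond=None)[0]
    P=d1["position"]+a*s[0];Q=d2["position"]+b*s[1]; return (P+Q)/2,np.linalg.norm(P-Q)
E
python3 - <<'E'
from h import *
t=load("top0");s=load("side0")
# crop cb: (x/8+185,y/8+255); minus .5 px effect
T=lambda x,y:((x+.5)/8-.5+185,(y+.5)/8-.5+255)
S=lambda x,y:((x+.5)/5-.5+300,(y+.5)/5-.5+200)
for n,p,z in(("tall",(605,147),.156),("mid",(378,183),.112),("left",(147,217),.112)):
    print(n,onplane(t,*T(*p),z))
print("tall side",onplane(s,*S(168,90),.156), "mid",onplane(s,*S(198,255),.112),"left",onplane(s,*S(237,367),.112))
print("ptr tip",onplane(t,*T(650,146),.156))
C=[onplane(t,*T(*p),.048) for p in((62,150),(75,325),(717,233),(700,90))]; print("rack",C)
C2=lambda x,y:((x+.5)/5-.5+315,(y+.5)/5-.5+250)
print("dish",onplane(t,*C2(135,133),.016))
for p in((65,48),(48,190),(487,263),(490,118)): print("foot",onplane(t,*C2(*p),.010))
print("lens",onplane(t,*C2(440,163),.22), onplane(t,*C2(655,185),.265))
# colour masks
hs=cv2.cvtColor(t["color"],cv2.COLOR_RGB2HSV)
m=((hs[...,0]>70)&(hs[...,0]<125)&(hs[...,1]>15)&(hs[...,1]<90)&(hs[...,2]>100)).astype(np.uint8)
m[:,:315]=0;m[:250]=0;m[310:]=0;m[:,455:]=0
m=cv2.morphologyEx(m,cv2.MORPH_OPEN,np.ones((3,3)))
n,l,st,ce=cv2.connectedComponentsWithStats(m);print(st[1:],ce[1:])
E
python3 - <<'E'
from h import *
s=cv2.imread("pics/side0.png")
cv2.imwrite("pics/cd.png",cv2.resize(s[105:220,295:365],None,fx=5,fy=5,interpolation=cv2.INTER_CUBIC))
E
```

```text
tall [ 0.46432694 -0.08654937  0.156     ]
mid [ 0.45139319 -0.00856543  0.112     ]
left [0.43790079 0.06999173 0.112     ]
tall side [ 0.46526715 -0.08129202  0.156     ] mid [ 0.45119862 -0.00065844  0.112     ] left [0.43818828 0.07529894 0.112     ]
ptr tip [ 0.46502921 -0.1014646   0.156     ]
rack [array([0.46151675, 0.11144075, 0.048     ]), array([0.39909736, 0.10324481, 0.048     ]), array([ 0.4374924 , -0.12758124,  0.048     ]), array([ 0.48913488, -0.12011744,  0.048     ])]
dish [ 0.46486148 -0.33134443  0.016     ]
foot [ 0.51532588 -0.28983256  0.01      ]
foot [ 0.42966609 -0.27973148  0.01      ]
foot [ 0.39264842 -0.54540741  0.01      ]
foot [ 0.47947762 -0.5500451   0.01      ]
lens [ 0.44831026 -0.44463231  0.22      ] [ 0.43970659 -0.53254284  0.265     ]
[] []
```

View pics/cd.png

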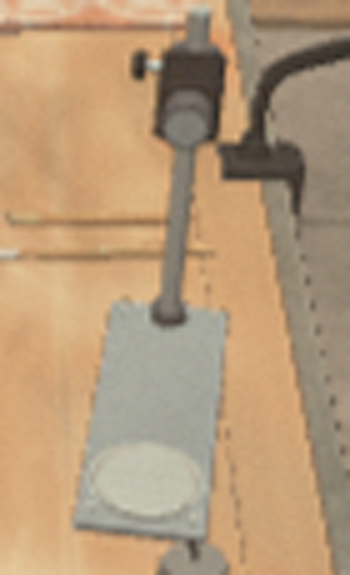

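```bash
cat > go.py <<'E'
from h import *
from bench import arm
import sys
def rel(P,yaw=None):
    """needed shift in tool axes (units of 20mm), turn about tool axes to reach down pose with tool-y yaw (units .12rad)"""
    s=arm.get_state();M=q2R(s["orientation"])
    print("t",s["clock"],"tcp",s["tcp_pos"].round(4),"q",s["joint_pos"].round(3),"op",round(s["opening"],4),"F",s["ft_force"].round(2),"T",s["ft_torque"].round(3))
    A=M.as_matrix(); print("toolx",A[:,0].round(3),"y yaw",np.arctan2(A[1,1],A[0,1]).round(3))
    d=M.inv().apply(np.array(P)-s["tcp_pos"])/.02
    print("shift",d.round(2))
    if yaw is not None:
        y=np.array([np.cos(yaw),np.sin(yaw),0]);x=np.array([0,0,-1.]);z=np.cross(x,y)
        G=R.from_matrix(np.stack([x,y,z],1)); print("turn",((M.inv()*G).as_rotvec()/.12).round(2))
E
python3 -c "
from go import *
rel([.464,-.0865,.33],0)"
```

```text
t 0.1 tcp [ 0.1745 -0.6513  0.21  ] q [-1.346  0.265  1.605 -0.     1.274 -0.037] op 0.0855 F [-0.23  0.1   0.56] T [-0.056  0.03  -0.014]
toolx [-0.     0.002 -1.   ] y yaw -1.309
shift [ -5.95 -23.54 -21.29]
turn [-1.091e+01 -1.000e-02  1.000e-02]
```

Emit:
{"name": "move_arm", "arguments": {
  "targets": [-1, 0, 0, 0, 0, 0, 0, -1, 0, 0, 0, 0, 0, 0, -1, 0, 0, 0, 0, 0, 0, -1, 0, 0, 0, 0, 0, 0, -1, 0, 0, 0, 0, 0, 0, -1, 0, 0, 0, 0, 0, 0, 0, -1, -0.9, 0, 0, 0, 0, 0, -1, -0.9, 0, 0, 0, 0, 0, -1, -0.9, 0, 0, 0, 0, 0, -1, -0.9, 0, 0, 0, 0],
  "newtons": 40
}}

```text
clock: 1.35
tcp_pos: [0.2241, -0.5559, 0.3447]
orientation: [0.093, 0.701, 0.089, -0.701]
ft_force: [0.4, 0.1, 0.2]
opening: 0.0852
```

Emit:
{"name": "move_arm", "arguments": {
  "targets": [0, -1, -0.9, 0, 0, 0, 0, 0, -1, -0.9, 0, 0, 0, 0, 0, -1, -0.9, 0, 0, 0, 0, 0, -1, -0.9, 0, 0, 0, 0, 0, -1, -0.9, 0, 0, 0, 0, 0, -1, -0.9, 0, 0, 0, 0, 0, -1, -0.9, 0, 0, 0, 0, 0, -1, -0.9, 0, 0, 0, 0, 0, -1, -0.9, 0, 0, 0, 0, 0, -1, -0.9, 0, 0, 0, 0]
}}

```text
clock: 2.6
tcp_pos: [0.3523, -0.3006, 0.346]
orientation: [0.094, 0.702, 0.089, -0.7]
ft_force: [0.9, -1.3, -0.9]
opening: 0.0855
```

```bash
python3 -c "
from go import *
rel([.464,-.0865,.33],0.62)"
```

```text
t 2.6 tcp [ 0.3523 -0.3006  0.346 ] q [-0.758 -0.206  1.844 -0.002  1.497  0.552] op 0.0855 F [ 0.95 -1.29 -0.91] T [-0.025 -0.022 -0.033]
toolx [ 0.003 -0.006 -1.   ] y yaw -1.311
shift [ 0.75 -8.91 -8.15]
turn [-16.09   0.05  -0.05]
```

Emit:
{"name": "move_arm", "arguments": {
  "targets": [0, -1, -0.9, 0, 0, 0, 0, 0, -1, -0.9, 0, 0, 0, 0, 0, -1, -0.9, 0, 0, 0, 0, 0, -1, -0.9, 0, 0, 0, 0, 0, -1, -0.9, 0, 0, 0, 0, 0, -1, -0.9, 0, 0, 0, 0, 0, -1, -0.9, 0, 0, 0, 0, 0, -0.8, -0.8, 0, 0, 0, 0, 0, 0, 0, -1, 0, 0, 0, 0, 0, 0, -1, 0, 0, 0]
}}

```text
clock: 3.85
tcp_pos: [0.4498, -0.0969, 0.3468]
orientation: [0.183, 0.685, 0.177, -0.682]
ft_force: [0.2, 0.3, 0.5]
opening: 0.0852
```

Emit:
{"name": "move_arm", "arguments": {
  "targets": [0, 0, 0, -1, 0, 0, 0, 0, 0, 0, -1, 0, 0, 0, 0, 0, 0, -1, 0, 0, 0, 0, 0, 0, -1, 0, 0, 0, 0, 0, 0, -1, 0, 0, 0, 0, 0, 0, -1, 0, 0, 0, 0, 0, 0, -1, 0, 0, 0, 0, 0, 0, -1, 0, 0, 0, 0, 0, 0, -1, 0, 0, 0, 0, 0, 0, -1, 0, 0, 0]
}}

```text
clock: 5.1
tcp_pos: [0.4454, -0.0893, 0.3482]
orientation: [0.548, 0.451, 0.541, -0.451]
ft_force: [-0.5, -0.0, -0.5]
opening: 0.0856
```

```bash
python3 -c "
from go import *
rel([.464,-.0865,.12],0.62)"
```

```text
t 5.1 tcp [ 0.4454 -0.0893  0.3482] q [-0.249 -0.226  1.856 -0.005  1.503 -0.437] op 0.0856 F [-0.52 -0.04 -0.54] T [0.022 0.021 0.014]
toolx [ 0.007 -0.007 -1.   ] y yaw 0.188
shift [11.41  0.87 -0.05]
turn [-3.6   0.08 -0.03]
```

Emit:
{"name": "move_arm", "arguments": {
  "targets": [0.6, 0.2, 0, -0.9, 0, 0, 0, 0.6, 0.2, 0, -0.9, 0, 0, 0, 0.6, 0.2, 0.2, -0.9, 0, 0, 0, 0.6, 0.2, 0.2, -0.9, 0, 0, 0, 0.6, 0, 0, 0, 0.08, 0, 0, 0.6, 0, 0, 0, 0, 0, 0, 0.6, 0, 0, 0, 0, 0, 0, 0.3, 0, 0, 0, 0, 0, 0, 0, 0, 0, 0, 0, 0, 0]
}}

```text
clock: 6.22
tcp_pos: [0.4624, -0.0872, 0.256]
orientation: [0.631, 0.321, 0.63, -0.319]
ft_force: [0.5, -0.3, 0.5]
opening: 0.0856
```

```bash
python3 - <<'E'
from go import *
rel([.464,-.0865,.12],0.62)
for n in("side","top"):
    d=arm.read_camera(n); np.savez(f"pics/{n}1.npz",**d); im=d["color"][:,:,::-1]
    P=proj(d,[.464,-.0865,.156]).astype(int);print(P)
    c=im[max(0,P[1]-60):P[1]+60,P[0]-70:P[0]+70]
    cv2.imwrite(f"pics/{n}1.png",cv2.resize(c,None,fx=4,fy=4,interpolation=cv2.INTER_CUBIC))
a=cv2.imread("pics/side1.png");b=cv2.imread("pics/top1.png")
cv2.imwrite("pics/v1.png",cv2.resize(np.hstack([a,b]),(800,343)))
E
```

```text
t 6.225 tcp [ 0.4624 -0.0872  0.256 ] q [-0.241 -0.16   1.966  0.002  1.333 -0.873] op 0.0856 F [ 0.46 -0.28  0.5 ] T [ 0.041 -0.048  0.012]
toolx [ 0.003  0.001 -1.   ] y yaw 0.632
shift [6.8  0.07 0.01]
turn [ 0.1   0.01 -0.03]
[333 216]
[260 273]
```

View pics/v1.png

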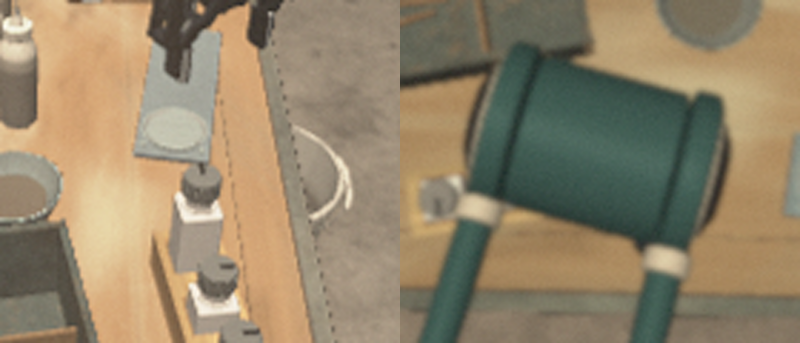

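Emit:
{"name": "move_arm", "arguments": {
  "targets": [0.9, 0, 0, 0, 0, 0, 0, 0.9, 0, 0, 0, 0, 0, 0, 0.9, 0, 0, 0, 0, 0, 0, 0.9, 0, 0, 0, 0, 0, 0, 0.9, 0, 0, 0, 0, 0, 0, 0.7, 0, 0, 0, 0, 0, 0, 0.4, 0, 0, 0, 0, 0, 0, 0, 0, 0, 0, 0, 0, 0]
}}

```text
clock: 7.32
tcp_pos: [0.4613, -0.0868, 0.1349]
orientation: [0.63, 0.321, 0.631, -0.319]
ft_force: [-1.0, 0.6, 0.7]
opening: 0.0855
```

```bash
cat > look.py <<'E'
from go import *
def look(tag,P,w=70):
    ims=[]
    for n in("side","top"):
        d=arm.read_camera(n); im=d["color"][:,:,::-1]; p=proj(d,P).astype(int);print(n,p)
        y0=max(0,p[1]-60);x0=p[0]-70
        c=im[y0:y0+120,x0:x0+140]; cv2.imwrite(f"pics/{n}{tag}_full.png",im)
        ims.append(cv2.resize(c,(560,480),interpolation=cv2.INTER_CUBIC))
    cv2.imwrite(f"pics/v{tag}.png",cv2.resize(np.hstack(ims),(800,343)))
    cv2.imwrite(f"pics/s{tag}.png",ims[0])
E
python3 -c "
from look import *
rel([.464,-.0865,.12],0.62);look('2',[.464,-.0865,.156])"
```

```text
t 7.325 tcp [ 0.4613 -0.0868  0.1349] q [-2.410e-01 -6.700e-02  2.112e+00  2.000e-03  1.096e+00 -8.730e-01] op 0.0855 F [-1.02  0.63  0.73] T [-0.007 -0.009 -0.03 ]
toolx [ 0.     0.002 -1.   ] y yaw 0.632
shift [0.75 0.12 0.07]
turn [ 0.1  -0.01 -0.01]
side [333 216]
top [260 273]
```

View pics/s2.png

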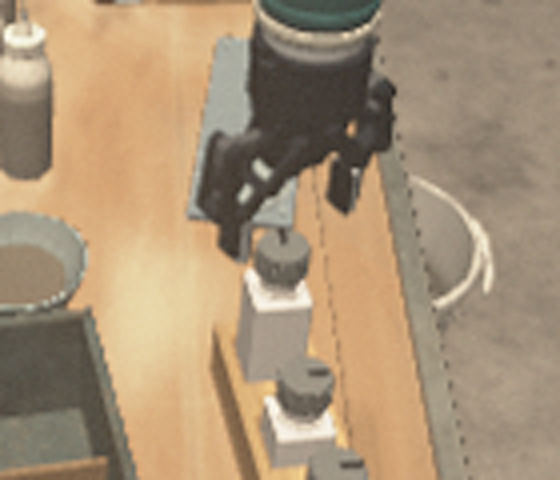

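Emit:
{"name": "move_arm", "arguments": {
  "targets": [0.4, 0.05, 0, 0, 0, 0, 0, 0.4, 0.05, 0, 0, 0, 0, 0, 0, 0, 0, 0, 0, 0, 0.3, 0, 0, 0, 0, 0, 0, 0.4, 0, 0, 0, 0, 0, 0, 0.45, 0, 0, 0, 0, 0, 0, 0.5],
  "newtons": 30
}}

```text
clock: 8.18
tcp_pos: [0.4656, -0.0861, 0.1209]
orientation: [0.632, 0.321, 0.629, -0.319]
ft_force: [-0.4, 0.4, -0.4]
opening: 0.0428
```

```bash
python3 -c "
from look import *
rel([.464,-.0865,.12],0.62);look('3',[.464,-.0865,.156])"
```

```text
t 8.175 tcp [ 0.4656 -0.0861  0.1209] q [-2.370e-01 -4.800e-02  2.122e+00  2.000e-03  1.061e+00 -8.700e-01] op 0.0428 F [-0.37  0.38 -0.41] T [ 0.054 -0.017  0.   ]
toolx [ 0.006  0.    -1.   ] y yaw 0.632
shift [ 0.04 -0.08 -0.03]
turn [ 0.1   0.03 -0.04]
side [333 216]
top [260 273]
```

View pics/s3.png

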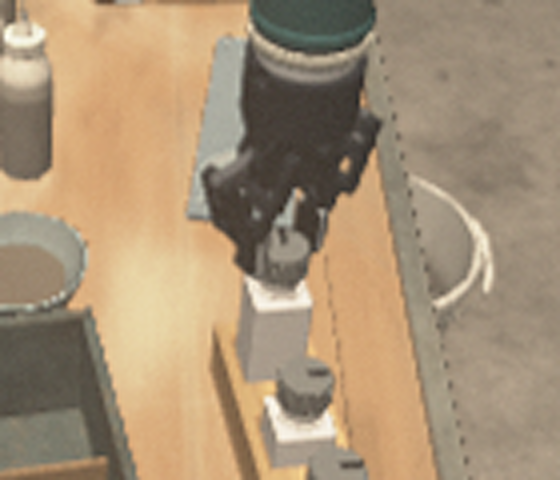

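Emit:
{"name": "move_arm", "arguments": {
  "targets": [0, 0, 0, 0, 0, 0, 0.6, 0, 0, 0, 0, 0, 0, 0.7, 0, 0, 0, 0, 0, 0, 1, 0, 0, 0, 0, 0, 0, 1],
  "newtons": 30
}}

```text
clock: 8.78
tcp_pos: [0.4656, -0.0863, 0.1211]
orientation: [0.633, 0.321, 0.629, -0.319]
ft_force: [-0.5, -0.0, 0.1]
opening: 0.0348
```

```bash
python3 -c "
from look import *
rel([.464,-.0865,.12],0.62)"
```

```text
t 8.775 tcp [ 0.4656 -0.0863  0.1211] q [-2.370e-01 -4.800e-02  2.122e+00  2.000e-03  1.061e+00 -8.700e-01] op 0.0348 F [-0.54 -0.02  0.09] T [-0.04   0.028  0.037]
toolx [ 0.006 -0.    -1.   ] y yaw 0.632
shift [ 0.05 -0.07 -0.04]
turn [ 0.1   0.03 -0.04]
```

Emit:
{"name": "move_arm", "arguments": {
  "targets": [0, 0, 0, 0.5, 0, 0, 1, 0, 0, 0, 0.8, 0, 0, 1, 0, 0, 0, 0.8, 0, 0, 1, 0, 0, 0, 0.8, 0, 0, 1, 0, 0, 0, 0.8, 0, 0, 1, 0, 0, 0, 0.8, 0, 0, 1, 0, 0, 0, 0.8, 0, 0, 1]
}}

```text
clock: 9.65
tcp_pos: [0.4654, -0.0864, 0.1211]
orientation: [0.496, 0.507, 0.493, -0.505]
ft_force: [-0.4, 0.1, 0.4]
opening: 0.0349
```

```bash
python3 -c "
from look import *
rel([.4656,-.0863,.121],0.62)"
```

```text
t 9.65 tcp [ 0.4654 -0.0864  0.1211] q [-2.370e-01 -4.800e-02  2.122e+00  1.000e-03  1.062e+00 -2.140e-01] op 0.0349 F [-0.41  0.12  0.4 ] T [-0.056  0.049  0.034]
toolx [ 0.006 -0.    -1.   ] y yaw -0.024
shift [ 0.    0.01 -0.01]
turn [-5.36  0.02 -0.05]
```

Emit:
{"name": "move_arm", "arguments": {
  "targets": [0, 0, 0, 0.8, 0, 0, 1, 0, 0, 0, 0.8, 0, 0, 1, 0, 0, 0, 0.8, 0, 0, 1, 0, 0, 0, 0.8, 0, 0, 1, 0, 0, 0, 0.8, 0, 0, 1, 0, 0, 0, 0.8, 0, 0, 1, 0, 0, 0, 0.8, 0, 0, 1, 0, 0, 0, 0.8, 0, 0, 1]
}}

```text
clock: 10.65
tcp_pos: [0.4655, -0.087, 0.1211]
orientation: [0.262, 0.659, 0.259, -0.656]
ft_force: [-0.3, 0.7, 0.9]
opening: 0.0348
```

```bash
python3 -c "
from look import *
rel([.4656,-.0863,.121],0.62)"
```

```text
t 10.65 tcp [ 0.4655 -0.087   0.1211] q [-2.370e-01 -4.800e-02  2.122e+00 -1.000e-03  1.061e+00  5.790e-01] op 0.0348 F [-0.26  0.66  0.9 ] T [-0.255  0.026  0.028]
toolx [ 0.006 -0.002 -1.   ] y yaw -0.816
shift [ 0.   -0.02 -0.03]
turn [-1.196e+01  1.000e-02 -5.000e-02]
```

Turned 1.45 rad so far; continue in small steps until the stop torque shows.

Emit:
{"name": "move_arm", "arguments": {
  "targets": [0, 0, 0, 0.5, 0, 0, 1, 0, 0, 0, 0.5, 0, 0, 1]
}}

```text
clock: 10.9
tcp_pos: [0.4652, -0.0874, 0.1211]
orientation: [0.222, 0.673, 0.218, -0.671]
ft_force: [-0.3, 0.6, 0.2]
opening: 0.035
```

```bash
python3 -c "
from look import *
rel([.4656,-.0863,.121],0.62)"
```

```text
t 10.9 tcp [ 0.4652 -0.0874  0.1211] q [-2.370e-01 -4.800e-02  2.122e+00 -2.000e-03  1.062e+00  7.020e-01] op 0.035 F [-0.34  0.61  0.19] T [0.123 0.107 0.477]
toolx [ 0.005 -0.003 -1.   ] y yaw -0.938
shift [ 0.01 -0.03 -0.05]
turn [-12.98   0.02  -0.05]
```

Emit:
{"name": "move_arm", "arguments": {
  "targets": [0, 0, 0, 0.5, 0, 0, 1, 0, 0, 0, 0.5, 0, 0, 1]
}}

```text
clock: 11.15
tcp_pos: [0.4661, -0.0867, 0.1212]
orientation: [0.18, 0.686, 0.177, -0.682]
ft_force: [1.9, 1.7, -1.8]
opening: 0.0345
```

```bash
python3 -c "
from look import *
rel([.4656,-.0863,.121],0.62)"
```

```text
t 11.15 tcp [ 0.4661 -0.0867  0.1212] q [-2.360e-01 -4.800e-02  2.122e+00 -1.000e-03  1.060e+00  8.240e-01] op 0.0345 F [ 1.89  1.71 -1.83] T [ 0.133 -0.317  0.673]
toolx [ 0.007 -0.003 -1.   ] y yaw -1.059
shift [ 0.01 -0.03  0.01]
turn [-1.399e+01  1.000e-02 -7.000e-02]
```

Emit:
{"name": "move_arm", "arguments": {
  "targets": [0, 0, 0, 0, 0, 0, 1, 0, 0, 0, 0, 0, 0, 1, 0, 0, 0, 0, 0, 0, 1],
  "newtons": 50
}}

```text
clock: 11.52
tcp_pos: [0.4662, -0.0866, 0.1213]
orientation: [0.182, 0.686, 0.179, -0.682]
ft_force: [0.3, -0.5, -0.5]
opening: 0.0338
```

```bash
python3 -c "
from look import *
rel([.4656,-.0863,.121],0.62);look('4',[.464,-.0865,.156])"
```

```text
t 11.525 tcp [ 0.4662 -0.0866  0.1213] q [-2.350e-01 -4.800e-02  2.122e+00 -1.000e-03  1.060e+00  8.200e-01] op 0.0338 F [ 0.34 -0.5  -0.48] T [ 0.108 -0.074  0.496]
toolx [ 0.007 -0.003 -1.   ] y yaw -1.055
shift [ 0.01 -0.03  0.02]
turn [-1.396e+01  1.000e-02 -7.000e-02]
side [333 216]
top [260 273]
```

View pics/s4.png

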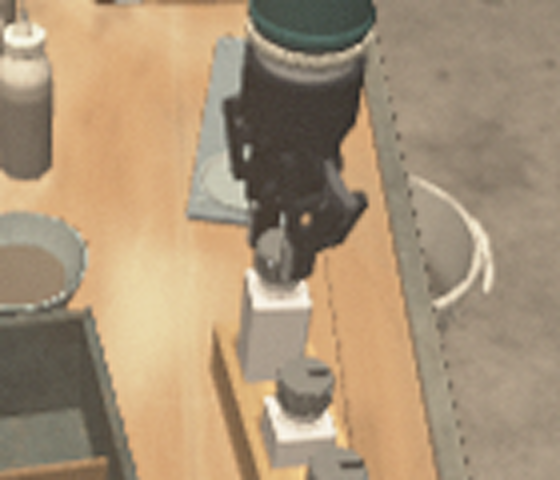

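Emit:
{"name": "move_arm", "arguments": {
  "targets": [-0.5, 0, 0, 0, 0, 0, 1, -0.8, 0, 0, 0, 0, 0, 1, -0.9, 0, 0, 0, 0, 0, 1, -0.9, 0, 0, 0, 0, 0, 1, -0.9, 0, 0, 0, 0, 0, 1, -0.9, 0, 0, 0, 0, 0, 1, -0.9, 0, 0, 0, 0, 0, 1, -0.7, 0, 0, 0, 0, 0, 1, -0.4, 0, 0, 0, 0, 0, 1, 0, 0, 0, 0, 0, 0, 1]
}}

```text
clock: 12.88
tcp_pos: [0.4657, -0.0855, 0.2787]
orientation: [0.18, 0.69, 0.176, -0.679]
ft_force: [0.6, 1.1, -2.5]
opening: 0.0337
```

```bash
python3 -c "
from look import *
rel([.4656,-.3313,.273],0.21);look('5',[.464,-.0865,.25])"
```

```text
t 12.875 tcp [ 0.4657 -0.0855  0.2787] q [-0.236 -0.174  1.937  0.003  1.363  0.826] op 0.0337 F [ 0.62  1.07 -2.5 ] T [ 0.048  0.016 -0.006]
toolx [ 0.016 -0.001 -1.   ] y yaw -1.063
shift [ 0.3  10.73  5.99]
turn [-10.6   -0.05  -0.13]
side [336 188]
top [259 271]
```

View pics/s5.png

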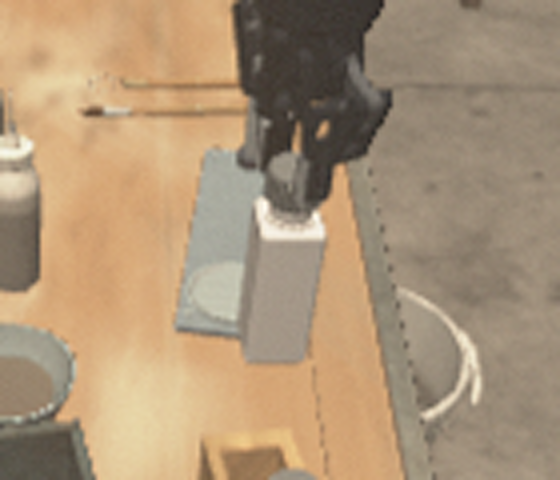

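Emit:
{"name": "move_arm", "arguments": {
  "targets": [0, 0, 0, -0.4, 0, 0, 1, 0, 0, 0, -0.8, 0, 0, 1, 0, 0, 0, -1, 0, 0, 1, 0, 0, 0, -1, 0, 0, 1, 0, 0, 0, -1, 0, 0, 1, 0, 0, 0, -1, 0, 0, 1, 0, 0, 0, -1, 0, 0, 1, 0, 0, 0, -1, 0, 0, 1, 0, 0, 0, -1, 0, 0, 1, 0, 0, 0, -1, 0, 0, 1]
}}

```text
clock: 14.22
tcp_pos: [0.4568, -0.0832, 0.2625]
orientation: [0.514, 0.479, 0.524, -0.482]
ft_force: [-0.1, 0.5, -2.8]
opening: 0.034
```

Emit:
{"name": "move_arm", "arguments": {
  "targets": [0, 0, 0, -1, 0, 0, 1, 0, 0, 0, -0.7, 0, 0, 1, 0, 0, 0, -0.2, 0, 0, 1, 0, 0, 0, 0, 0.04, 0.1, 1]
}}

```text
clock: 14.72
tcp_pos: [0.4541, -0.0823, 0.2573]
orientation: [0.564, 0.418, 0.579, -0.414]
ft_force: [-0.1, -0.2, -2.4]
opening: 0.0341
```

```bash
python3 -c "
from look import *
rel([.4656,-.3313,.273],0.26)"
```

```text
t 14.725 tcp [ 0.4541 -0.0823  0.2573] q [-0.244 -0.164  1.968  0.014  1.356 -0.56 ] op 0.0341 F [-0.12 -0.24 -2.37] T [-0.022  0.026 -0.012]
toolx [-0.013  0.018 -1.   ] y yaw 0.312
shift [-1.01 -3.28 12.01]
turn [ 0.43 -0.17  0.07]
```

Emit:
{"name": "move_arm", "arguments": {
  "targets": [-0.2, -0.1, 0.4, 0, -0.05, 0, 1, -0.2, -0.3, 0.8, 0, -0.05, 0, 1, -0.2, -0.3, 0.9, 0, 0, 0, 1, -0.2, -0.3, 0.9, 0, 0, 0, 1, -0.2, -0.3, 0.9, 0, 0, 0, 1, -0.2, -0.3, 0.9, 0, 0, 0, 1, -0.2, -0.3, 0.9, 0, 0, 0, 1, -0.2, -0.3, 0.9, 0, 0, 0, 1, -0.2, -0.3, 0.9, 0, 0, 0, 1, -0.2, -0.3, 0.9, 0, 0, 0, 1]
}}

```text
clock: 15.98
tcp_pos: [0.4512, -0.2737, 0.3006]
orientation: [0.569, 0.416, 0.573, -0.419]
ft_force: [-0.7, 0.1, -1.9]
opening: 0.0336
```

```bash
python3 -c "
from look import *
rel([.4656,-.3313,.273],0.26)"
```

```text
t 15.975 tcp [ 0.4512 -0.2737  0.3006] q [-0.59  -0.056  1.792 -0.004  1.412 -0.897] op 0.0336 F [-0.67  0.14 -1.86] T [-0.003 -0.011 -0.035]
toolx [-0.007  0.    -1.   ] y yaw 0.308
shift [ 1.37 -0.17  2.97]
turn [ 0.4  -0.02  0.06]
```

Emit:
{"name": "move_arm", "arguments": {
  "targets": [0.1, 0, 0.7, 0.1, 0, 0, 1, 0.3, 0, 0.7, 0.1, 0, 0, 1, 0.3, 0, 0.6, 0.1, 0, 0, 1, 0.3, 0, 0.4, 0.1, 0, 0, 1, 0.1, 0, 0.2, 0, 0, 0, 1, 0, 0, 0, 0, 0, 0, 1]
}}

```text
clock: 16.73
tcp_pos: [0.4667, -0.3272, 0.2752]
orientation: [0.556, 0.431, 0.563, -0.433]
ft_force: [-0.8, -0.7, -2.3]
opening: 0.0335
```

```bash
python3 -c "
from look import *
rel([.4649,-.3313,.273],0.26);look('6',[.465,-.3313,.22])"
```

```text
t 16.725 tcp [ 0.4667 -0.3272  0.2752] q [-0.653  0.038  1.744 -0.003  1.368 -0.908] op 0.0335 F [-0.76 -0.68 -2.33] T [-0.001 -0.035 -0.055]
toolx [-0.009  0.003 -1.   ] y yaw 0.255
shift [ 0.11 -0.14  0.18]
turn [-0.04 -0.04  0.07]
side [329 148]
top [357 274]
```

View pics/s6.png

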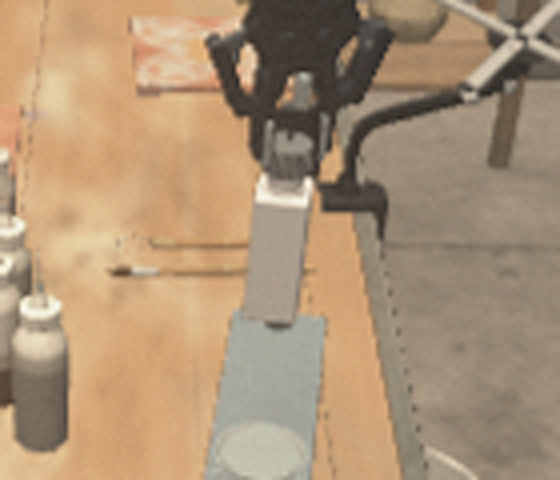

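View pics/top6_full.png

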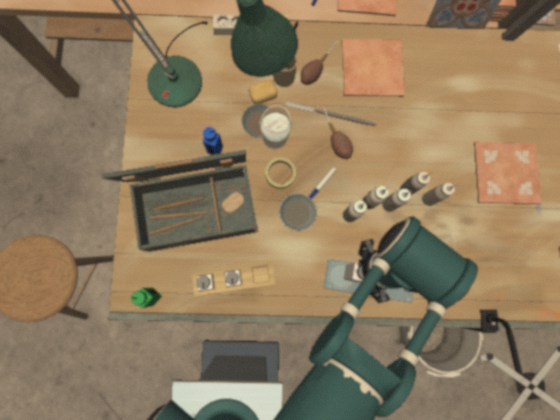

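```bash
python3 - <<'E'
from look import *
s=cv2.imread("pics/side6_full.png");np.set_printoptions(precision=4,suppress=True)
x0,y0=315,120
c=s[y0:y0+60,x0:x0+35]
cv2.imwrite("pics/c6.png",cv2.resize(c,None,fx=10,fy=10,interpolation=cv2.INTER_CUBIC))
d=load("side0")
psi=1.432
ax=np.array([np.cos(psi),np.sin(psi),0]);ay=np.array([-ax[1],ax[0],0])
ctr=np.array([.4649,-.3313,.16])
for a in(1,-1):
  for b in(1,-1):
    for h in(0,.11):
      p=proj(d,ctr+.021*(a*ax+b*ay)+[0,0,h]);print(a,b,h,(p-[x0,y0]+.5)*10)
print("captop",(proj(d,ctr+[0,0,.148])-[x0,y0]+.5)*10)
E
```

```text
1 1 0 [194.7526 494.582 ]
1 1 0.11 [229.8468 188.6313]
1 -1 0 [ 61.2638 480.997 ]
1 -1 0.11 [ 88.3005 175.6667]
-1 1 0 [203.3764 421.2771]
-1 1 0.11 [238.0544 119.063 ]
-1 -1 0 [ 73.1273 408.3397]
-1 -1 0.11 [100.1455 106.7505]
captop [175.5396  33.6879]
```

View pics/c6.png

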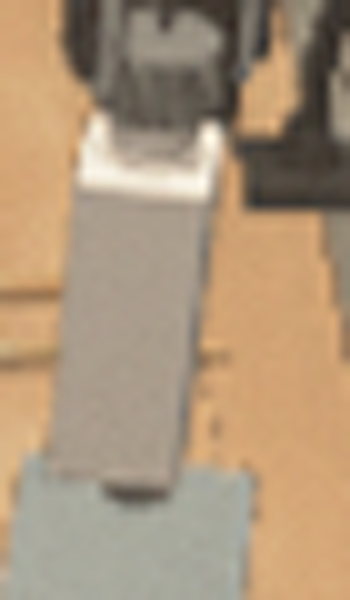

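Emit:
{"name": "move_arm", "arguments": {
  "targets": [0, -0.15, 0.15, 0, 0, 0.05, 1, 0, 0, 0, 0, 0, 0, 1, 0, 0, 0, 0, 0, 0, 1, 0, 0, 0, 0, 0, 0, 1]
}}

```text
clock: 17.32
tcp_pos: [0.4647, -0.3304, 0.277]
orientation: [0.559, 0.433, 0.561, -0.431]
ft_force: [0.3, 0.0, -2.5]
opening: 0.0338
```

```bash
python3 -c "
from look import *
rel([.4649,-.3313,.273],0.26);look('7',[.465,-.3313,.22]);print(arm.get_state()['dq'].round(4))
rel([.4649,-.3313,.273],0.26)
s=cv2.imread('pics/side7_full.png')
cv2.imwrite('pics/c7.png',cv2.resize(s[95:185,300:380],None,fx=6,fy=6,interpolation=cv2.INTER_CUBIC))
t=cv2.imread('pics/top7_full.png')
cv2.imwrite('pics/t7.png',cv2.resize(t[230:310,310:410],None,fx=6,fy=6,interpolation=cv2.INTER_CUBIC))"
```

```text
t 17.325 tcp [ 0.4647 -0.3304  0.277 ] q [-0.663  0.033  1.746  0.002  1.365 -0.92 ] op 0.0338 F [ 0.35  0.03 -2.47] T [0.002 0.018 0.044]
toolx [-0.001  0.003 -1.   ] y yaw 0.256
shift [0.2  0.   0.05]
turn [-0.03 -0.03  0.  ]
side [329 148]
top [357 274]
[ 0.0002  0.0035  0.001  -0.0012 -0.0003 -0.0021]
t 17.425 tcp [ 0.4647 -0.3305  0.2769] q [-0.663  0.033  1.746  0.002  1.365 -0.92 ] op 0.0339 F [-0.16  0.23 -2.4 ] T [-0.007 -0.008 -0.008]
toolx [-0.001  0.003 -1.   ] y yaw 0.257
shift [ 0.2  -0.    0.04]
turn [-0.03 -0.03  0.  ]
```

View pics/c7.png

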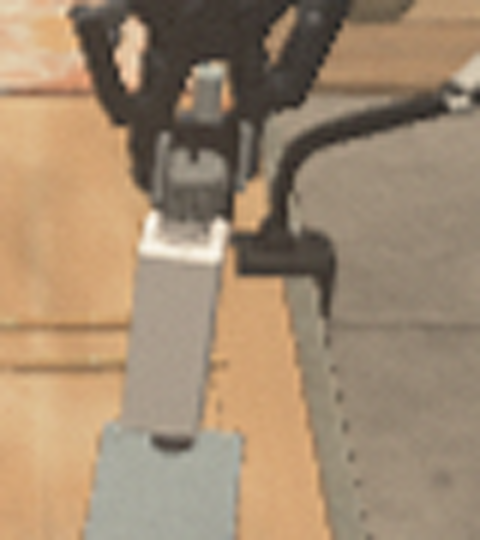

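View pics/t7.png

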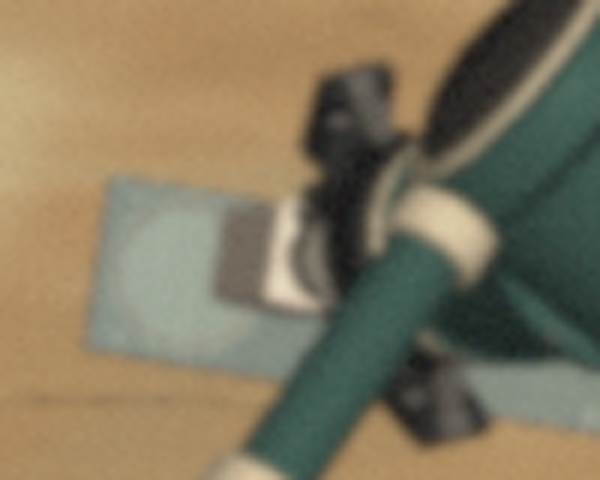

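```bash
python3 -c "
from bench import arm
print(arm.hand_in())"
```

```text
the job is handed in; nothing more can be done
None
```

I screwed the cap of the tall white bottle home in the rack, lifted the bottle out by the cap, and handed the job in at about 17.4 s. It was held still over the drip dish with the gauge face towards the lens. The hand-in gives no verdict.

**Bottle choice:** the tall bottle is the one in the rack pocket nearest the camera stand. I left the two short bottles and the blue and green look-alikes alone.

**Cap:** I turned it clockwise about 1.69 rad. The stop torque rose to 0.5–0.7 N m after about 1.45 rad, which matched the turn I had measured from the pointer.

**Last checks before hand-in:**
- **Position:** the TCP was within about 1 mm sideways of its target and 4 mm high, so the middle of the strip is about 4 mm above lens height by that reading. The camera image agreed to a few mm.
- **Angle:** the bottle was upright. Its edges fitted facing the lens to about 0.05 rad, and the cap pointer appeared to point towards the lens.
- **Hold:** the weight reading was about 2.4 N, and the joint speeds were essentially zero.
- **Short bottles:** both were still in their pockets in the full top view taken when the bottle arrived over the dish.

The strip itself faces away from both cameras, so I judged its direction from the opposite face and the pointer. The side camera first put the cap about 5 mm off the top camera in y. I used the top-view value, and the grasp centred well on it.

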